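Take off a canister cap of unknown thread hand and hold it

TASK

Undo the cap of the grey canister on the packing bench: nobody remembers whether its coarse quick-thread is left- or right-handed, so turn it one way, and if it comes up against a stop turn it the other way until it is free. Lift the cap straight up, right way up, until its lower edge is at least 6 cm above the canister's mouth, and finish while holding it still there in the gripper: do not put it down, and leave the carton, the tape roll and the jar where they stand.

Things in the scene. Friction and masses are not known exactly. Their poses are not given: they have to be found in the camera images.
- canister: Squat grey painted sheet-metal canister, 140 mm across, 85 mm high, bolted to the bench (cannot move), with a steel neck 36 mm across rising to 112 mm above the bench. Origin: centre of the underside, on the bench; z up along the neck. It stands anywhere in a patch of about 16 x 34 cm before the robot, turned up to 35 degrees either way.
- mouth (a point): Centre of the neck's flat top (the mouth), 112 mm above the bench, on the canister's axis.
- cap: Loose round ribbed aluminium cap, 65 mm across, 0.1 to 0.2 kg, on the neck, with an upright bar on top. Origin: centre of the skirt's open lower edge (89 mm above the bench when on); z up. Roof's upper face at z = 29 mm. Bar along the cap's x. At the start its x is within 5 degrees of the canister's x. It turns easily, with 1 to 2 mm of up and down play; lifting a few mm shows if it is free.
- bar (a point): Middle of the bar on the cap, on the cap's axis at z = 44 mm of the cap. The bar is 46 mm long (x), 14 mm thick (y) and stands from z = 29 to 59 mm of the cap; it is free on both sides, so pinch it across y from above. Same axes as the cap.
- thread (a point): Point on the cap's axis at its lugs, z = 7 mm of the cap. The right way the cap turns freely and is out of its thread at 36 degrees from the canister's x; at 45 to 50 degrees lift it straight off. The wrong way it meets a hard stop about 11 degrees from the canister's x and cannot be lifted. Which way is right is drawn each time, hidden under the cap, found only by trying.
- carton: Closed cardboard carton 110 x 80 mm, 70 mm high, standing on the bench; to be left alone. Origin: centre of its underside.
- tape_roll: Roll of brown packing tape lying flat, 100 mm across, 48 mm high, with a 76 mm hole; to be left alone. Origin: centre of its underside.
- jar: Clear jar with a steel lid, 60 mm across, 85 mm high; to be left alone. Origin: centre of its underside.
Mind the look-alikes: they are no part of the job. Leave any blue or green look-alike of the cap alone.

How it is judged (in metres and radians):
On the way:
1. the cap, still on the neck, is turned loose (more than 29 degrees from the canister's x) (angle between the x axis of cap and the x axis of canister, either way round above 0.5 rad and z of cap in the frame of mouth below -0.005 m).
At the end, for the whole second after the job is handed in: The gripper's fingers hold the cap (more than 1 N), its lower edge more than 50 mm above the mouth, its axis within 100 mm of the mouth's to the side, upright within 20 degrees, still (under 30 mm/s) and not touching the canister; it was turned loose on the neck before it was lifted (z of cap in the frame of mouth above 0.05 m and horizontal distance between cap and mouth below 0.1 m and angle between cap's own z axis and vertical below 0.35 rad and contact force between the fingers and cap above 1 N and contact force between cap and canister below 0.05 N and linear speed of cap below 0.03 m/s); the arm keeps its last pose, push and grip.
It fails at once if the carton is pushed more than 20 mm (distance of carton from where it was at the start of the episode above 0.02 m).
It fails at once if the tape roll is pushed more than 20 mm (distance of tape_roll from where it was at the start of the episode above 0.02 m).
It fails at once if the jar is pushed more than 20 mm (distance of jar from where it was at the start of the episode above 0.02 m).
It also fails if it takes over 35 s, if anything falls off the work surface, if the arm or the gripper's body presses on something with over 40 N, if the wrist force passes 120 N, or if a joint passes its speed limit or range.

ROBOT

A 6-joint arm with a two-finger parallel gripper is mounted at the origin on the work surface. World frame = base frame: x ahead of the robot, y to its left, z up, the work surface at z = 0. Lengths are in m, angles in degrees, forces in N, time in s.
With the tool pointing down it reaches from about 0.4 to 0.825 m from the base axis. Payload 7 kg.
Tool frame: the origin (TCP) lies midway between the tips of the shut fingers; the grasp point (between the pads) lies ctrl.tcp_to_grasp behind it (ctrl.tcp_to_grasp is the distance from the TCP to the grasp point, in m); y points along the fingers, z is the direction in which the jaws open and shut, and the axes are right-handed (so a half turn about y gives the same grasp; the last joint's range is limited). The gripper opens to 88 mm and grips with 3 to 60 N. Pads are 19 mm wide; open, the fingers measure 130 mm over their backs; the gripper's body (78 mm by 193 mm) begins 47 mm behind the grasp point.
Start: joints at [-53.107, 20.546, 0.682, 0, -70.136, -16.507], TCP at [0.235, -0.633, 0.227] pointing down, gripper open.
Joint ranges: [-176.03, 176.03], [-82.01, 121.73], [-58.28, 71.71], [-173.87, 95.51], [-174.79, -0.11], [-173.66, 173.66]. Speed limits (degrees/s): [136.94, 136.94, 172.46, 180, 180, 180].

INTERFACE

Orientations are given as [roll, pitch, yaw] about the fixed x, y, z axes, in that order (R = Rz(yaw) Ry(pitch) Rx(roll)).
In Python, from plant import ctrl, snapshot, silhouettes gives the robot as it stands.
- The arm moves only by the shell command python3 -m pendant 'ROWS'. ROWS is JSON, a list that holds one entry, the list of rows, each a list of 7 numbers: the shift along the tool's x, y, z in cm, then the turn, a rotation vector about the tool's x, y, z in degrees, then the opening, from 0 (shut) to 1 (fully open). In form: [[[x, y, z, rx, ry, rz, hand], ...]]. A call has 1 to 12 rows; each row shifts and turns the commanded pose from where the row before left it, along the tool's axes as they then stand; what a row does not reach is not made up. A row lasts 1/12 s, in which the tool goes at most 41.7 mm and 7.16 degrees, less where a joint would pass 70% of its speed; a pose out of reach is approached as far as the arm can. A call with a gripper value outside its range is refused whole. The fingers move at their own pace and stop on an object; the grip force is fixed at half the most. Time passes only in rows, so rows that do not move let the fingers close. It gives the time, the measured TCP pose, the force and the opening at its end, in the units of the state.
- ctrl.get_obs(): the state, without advancing time (a new reading comes with each control period).
- snapshot(name): name is "scene" or "top" or "wrist"; returns a dict with "image" (384x512x3 uint8, red, green, blue), "camera_matrix" (3x3 intrinsics, pixels), "eye" and "orientation" of the camera in the world; the wrist camera has in their place "mount" (4x4, takes a point from camera to tool coordinates, whose origin is the TCP and whose axes are the tool frame's). Camera axes: x right, y down, z forward; pixel columns grow to the right and rows downward; lengths in m; the calibration is good to about 2 mm. The wrist camera is an equidistant fisheye: a pixel r from the principal point sees the ray r / f radians off the axis. A picture is of the moment at which its call begins: read the wrist's pose just before it. There is no depth.
- ctrl.close_job(): hands the job in, once; it reports no verdict.
Trained networks look in a picture, given as the dict that the camera call returned (one of the last four; its "shot" number tells which), for a name from the list of things; names that differ only in an ending like _2 or _b are one class to them, and where a whole thing is asked for, a point or a joint stands for the part that bears it (a point fixed in the world has none). Each returns a list of dicts, best first, with "confidence" (0 to 1); they miss things now and then, are a little off and sometimes report something else, mostly with a low value. They report only what shows in the picture. A call takes as long as a camera call. They do not tell look-alikes from the thing itself.
- silhouettes(picture, thing): "mask" (384x512 bool, what is visible of it) and "bbox" ([left, top, width, height] in pixels, round what is visible of it).
The state is a dict: "clock": time; "joint_pos": joint angles; "qvel": joint speeds; "tau": joint torques, N m; "tool_pos": TCP position; "orientation": TCP orientation; "force": force on the tool from outside, world axes, zero at the start; "moment": the same for the moment, N m; "opening": finger opening in m.
Only numpy, scipy, OpenCV 4.12 (cv2) and the standard library are available. Lean on these libraries where they do the work, as an engineer would, in place of code of your own. Each camera call takes 0.05 s, during which the arm holds its last target.

## Working session

There is one attempt and no reset: what is moved stays moved. The work goes in short steps, Python scripts to look and compute and a shell command to move; the robot and the scene stay as the last step left them, time stands still between calls to the robot, and variables do not carry over. Pictures are saved under pics/ and viewed, and the job is handed in when it is done.

```bash
ls; mkdir -p pics
python3 - <<'E'
from plant import ctrl, snapshot, silhouettes
import cv2,json
print(ctrl.get_obs(), ctrl.tcp_to_grasp)
for n in ["scene","top"]:
    p=snapshot(n); cv2.imwrite(f"pics/{n}0.png",p["image"][:,:,::-1])
    print(n,p["camera_matrix"],p["eye"],p["orientation"])
    for t in ["cap","canister","bar","carton","tape_roll","jar"]:
        for d in silhouettes(p,t): print(t,d["bbox"],round(d["confidence"],2))
E
```

```text
pics
{'clock': 0.0, 'joint_pos': array([-5.31079828e+01,  2.05919113e+01,  6.34799891e-01, -1.92349159e-02,
       -7.01370707e+01, -1.65066874e+01]), 'qvel': array([-0.00243352,  0.10918931,  0.02488039, -0.04216631, -0.01087583,
        0.00032122]), 'tau': array([ 1.15142561e-04, -5.82725573e+01,  2.93065470e+01,  6.99709922e+00,
        7.22651108e-03, -1.63213567e-04]), 'tool_pos': array([ 0.23492268, -0.63228182,  0.2256279 ]), 'orientation': array([-8.99045615e+01,  9.42529291e-03,  2.03787874e+01]), 'force': array([ 0.23018106,  0.20058724, -0.03735824]), 'moment': array([-0.01362231, -0.03080258, -0.0030559 ]), 'opening': 0.0876201566084216} 0.0188
scene [[426.3933175    0.         258.49505887]
 [  0.         426.3933175  193.32117034]
 [  0.           0.           1.        ]] [ 1.20516689 -0.03578793  0.98970238] [-145.89849604   -0.85271384   89.47842774]
cap [256.9, 155.6, 22.7, 26.3] 0.97
cap [248.5, 177.0, 23.2, 36.2] 0.79
cap [302.5, 198.9, 23.0, 28.8] 0.67
canister [232.5, 179.6, 54.2, 66.0] 0.79
canister [299.0, 256.7, 23.4, 31.7] 0.53
bar [244.8, 177.2, 26.3, 32.2
[... 188 characters left out ...]
] 0.94
top [[416.22574677   0.         253.39302703]
 [  0.         416.22574677 195.31580439]
 [  0.           0.           1.        ]] [0.491079   0.02019603 1.32015272] [-174.57734994   -1.28721002  -89.50281382]
cap [195.1, 183.4, 23.1, 23.3] 0.74
cap [240.0, 235.1, 15.9, 24.9] 0.67
cap [247.5, 180.8, 24.1, 23.8] 0.65
canister [233.2, 170.2, 45.4, 53.8] 0.85
bar [237.0, 233.9, 19.4, 20.1] 0.92
bar [195.2, 187.3, 25.3, 18.0] 0.82
bar [243.0, 183.1, 27.3, 24.3] 0.79
bar [208.1, 128.8, 19.4, 20.3] 0.35
carton [121.2, 228.0, 36.6, 41.5] 0.71
carton [249.2, 181.3, 19.6, 22.9] 0.44
tape_roll [344.5, 224.4, 29.2, 29.7] 0.82
jar [207.9, 129.3, 18.7, 20.3] 0.7
jar [235.8, 170.4, 45.9, 53.2] 0.48
```

Run:
```python
import cv2,numpy as np
a=cv2.imread("pics/scene0.png")[110:310,100:420]; b=cv2.imread("pics/top0.png")[110:290,100:420]
cv2.imwrite("pics/s0c.png",cv2.resize(a,None,fx=2.4,fy=2.4,interpolation=2));cv2.imwrite("pics/t0c.png",cv2.resize(b,None,fx=2.4,fy=2.4,interpolation=2))
```

```text
(no output)
```

View pics/s0c.png

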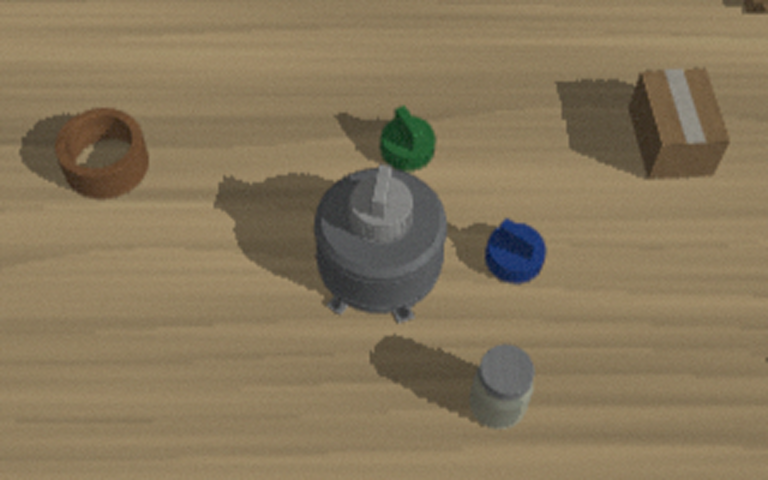

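View pics/t0c.png

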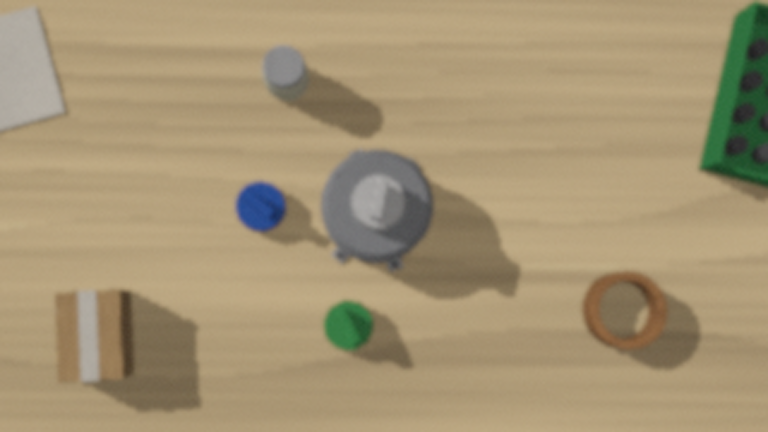

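The scene crop shows the aluminium cap with its bar on the grey canister. Candidates in full scene pixels are:
- grey cap on the canister, (259,195)
- green look-alike, (270,168)
- blue look-alike, (315,215)
- jar lid, (310,265)

I choose the grey one on the canister and check it in a close crop.

```bash
cat > h.py <<'E'
import numpy as np,cv2
from scipy.spatial.transform import Rotation as R
def rot(o): return R.from_euler('xyz',o,degrees=True).as_matrix()
def ray(p,uv,z):
    K=np.array(p["camera_matrix"]); d=rot(p["orientation"])@np.linalg.inv(K)@np.array([uv[0],uv[1],1]); e=np.array(p["eye"])
    return (e+d*(z-e[2])/d[2])
def proj(p,X):
    c=rot(p["orientation"]).T@(np.array(X)-np.array(p["eye"])); q=np.array(p["camera_matrix"])@c; return q[:2]/q[2]
E
python3 - <<'E'
from plant import ctrl, snapshot, silhouettes
from h import *
for n,z in [("top",1),("scene",1)]:
    p=snapshot(n); im=p["image"][:,:,::-1]
    for t,zz in [("cap",.118),("canister",.06),("bar",.14),("jar",.06),("carton",.06),("tape_roll",.04)]:
        for d in silhouettes(p,t):
            m=d["mask"]; ys,xs=np.nonzero(m)
            print(n,t,round(d["confidence"],2),xs.mean().round(1),ys.mean().round(1),ray(p,(xs.mean(),ys.mean()),zz).round(4))
    c=(257,195) if n=="top" else (259,205)
    cr=im[c[1]-36:c[1]+36,c[0]-40:c[0]+40]
    cv2.imwrite(f"pics/{n}_close.png",cv2.resize(cr,None,fx=8,fy=8,interpolation=cv2.INTER_CUBIC))
E
```

```text
top cap 0.82 208.1 195.4 [0.6037 0.1252 0.118 ]
top cap 0.73 244.4 245.4 [0.461  0.0187 0.118 ]
top cap 0.6 257.3 193.9 [ 0.6098 -0.0171  0.118 ]
top canister 0.79 256.6 196.5 [ 0.6076 -0.0167  0.06  ]
top bar 0.86 257.4 194.3 [ 0.6063 -0.0169  0.14  ]
top bar 0.69 245.2 245.7 [0.4607 0.0165 0.14  ]
top bar 0.58 207.9 195.8 [0.6006 0.1238 0.14  ]
top jar 0.85 218.8 140.6 [0.7787 0.1009 0.06  ]
top carton 0.76 138.9 249.6 [0.4443 0.3335 0.06  ]
top carton 0.68 359.6 239.5 [ 0.48   -0.3298  0.06  ]
top tape_roll 0.79 360.7 238.4 [ 0.4831 -0.3391  0.04  ]
scene cap 0.91 269.1 168.9 [0.5392 0.0104 0.118 ]
scene cap 0.79 257.9 195.4 [ 0.6212 -0.0191  0.118 ]
scene canister 0.76 257.4 214.7 [ 0.6415 -0.0196  0.06  ]
scene bar 0.95 314.7 215.1 [0.6912 0.1126 0.14  ]
scene bar 0.79 268.8 168.7 [0.5553 0.0085 0.14  ]
scene bar 0.72 258.5 195.6 [ 0.6365 -0.018   0.14  ]
scene jar 0.96 308.8 270.8 [0.7955 0.1001 0.06  ]
scene carton 0.66 381.9 161.5 [0.4683 0.3291 0.06  ]
scene tape_roll 0.72 142.4 173.5 [ 0.4964 -0.3361  0.04  ]
```

View pics/top_close.png

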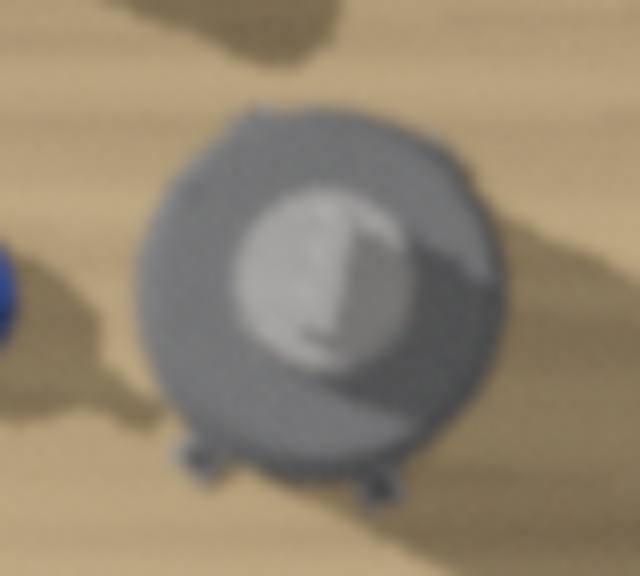

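View pics/scene_close.png

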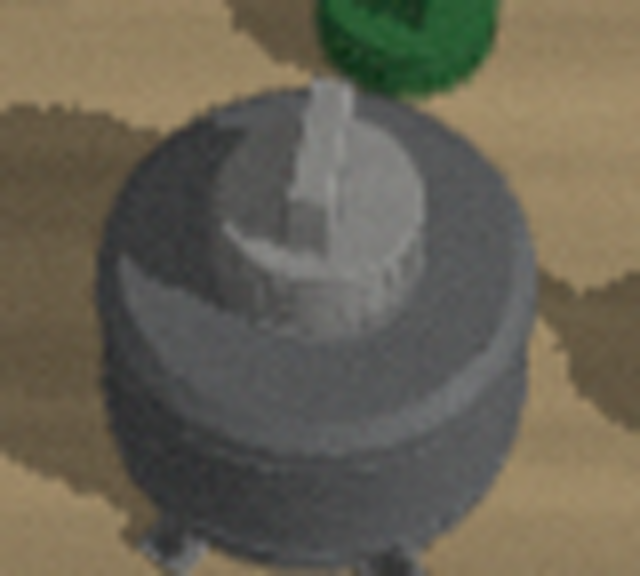

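The grey cap is confirmed: an aluminium cap with an upright bar, on the grey canister. The bar points about -8° in yaw. I move above it first and refine from there.

```bash
python3 -m pendant '[[[1.8,-0.4,2.2,0,0,0,1],[1.8,-0.4,2.2,0,0,0,1],[1.8,-0.4,2.2,0,0,0,1],[1.8,-0.4,2.2,0,0,0,1],[1.8,-0.4,2.2,0,0,0,1],[1.8,-0.4,2.2,0,0,0,1],[1.8,-0.4,2.2,0,0,0,1],[1.8,-0.4,2.2,0,0,0,1],[1.8,-0.4,2.2,0,0,0,1],[1.8,-0.4,2.2,0,0,0,1]]]'
python3 -m pendant '[[[1.8,-0.4,2.2,0,0,0,1],[1.8,-0.4,2.2,0,0,0,1],[1.8,-0.4,2.2,0,0,0,1],[1.8,-0.4,2.2,0,0,0,1],[1.8,-0.4,2.2,0,0,0,1],[1.8,-0.4,2.2,0,0,0,1],[1.8,-0.4,2.2,0,0,0,1],[1.8,-0.4,2.2,0,0,0,1],[1.8,0,2.2,0,0,0,1],[1.8,0,2.2,0,0,0,1]]]'
python3 -m pendant '[[[0,0,0,0,7,0,1],[0,0,0,0,7,0,1],[0,0,0,0,7,0,1],[0,0,0,0,7,0,1],[0,0,0,0,0,0,1]]]'
python3 - <<'E'
from plant import ctrl, snapshot, silhouettes
from h import *
p=snapshot("wrist"); cv2.imwrite("pics/w1.png",cv2.resize(p["image"][:,:,::-1],None,fx=1.5,fy=1.5))
print(p["camera_matrix"],p["mount"])
o=ctrl.get_obs();print(o["clock"],o["tool_pos"],o["orientation"],o["joint_pos"],o["force"])
for t in ["cap","bar","canister"]:
    for d in silhouettes(p,t): print(t,d["bbox"],d["confidence"])
E
```

```text
clock: 2.23
tool_pos: [0.3274, -0.3625, 0.2669]
orientation: [-90.0, -0.0, 20.4]
force: [-0.3, -0.3, 0.4]
opening: 0.0877
clock: 3.07
tool_pos: [0.4196, -0.0935, 0.2992]
orientation: [-90.0, -0.1, 20.4]
force: [1.3, 0.4, 0.2]
opening: 0.0877
clock: 3.48
tool_pos: [0.4193, -0.0947, 0.2987]
orientation: [-90.0, -0.0, -7.9]
force: [-0.4, -1.2, 0.2]
opening: 0.0875
[[297.31863964   0.         254.67148463]
 [  0.         297.31863964 194.85947805]
 [  0.           0.           1.        ]] [[-1.23989164e-05  9.68913127e-01  2.47401195e-01 -6.58664238e-02]
 [ 3.71285080e-05 -2.47401194e-01  9.68913127e-01 -1.59699588e-01]
 [ 9.99999999e-01  2.11991101e-05 -3.29067921e-05  2.16735043e-04]
 [ 0.00000000e+00  0.00000000e+00  0.00000000e+00  1.00000000e+00]]
3.5333 [ 0.41925951 -0.09480684  0.29867969] [-8.99935015e+01 -1.82100864e-02 -7.48723100e+00] [ 1.37591803e+01 -6.02571466e+00 -2.10728976e+01  5.61483334e-04
 -7.49334898e+01 -1.11246556e+02] [ 0.2271491  -0.18075084 -0.26997093]
cap [308.2, 274.6, 36.9, 18.6] 0.92
cap [311.1, 160.1, 44.5, 41.1] 0.71
cap [91.5, 194.2, 56.8, 45.8] 0.19
bar [306.7, 275.7, 39.3, 21.6] 0.74
bar [307.0, 159.7, 44.9, 43.4] 0.68
canister [275.3, 225.2, 67.6, 65.0] 0.79
```

View pics/w1.png

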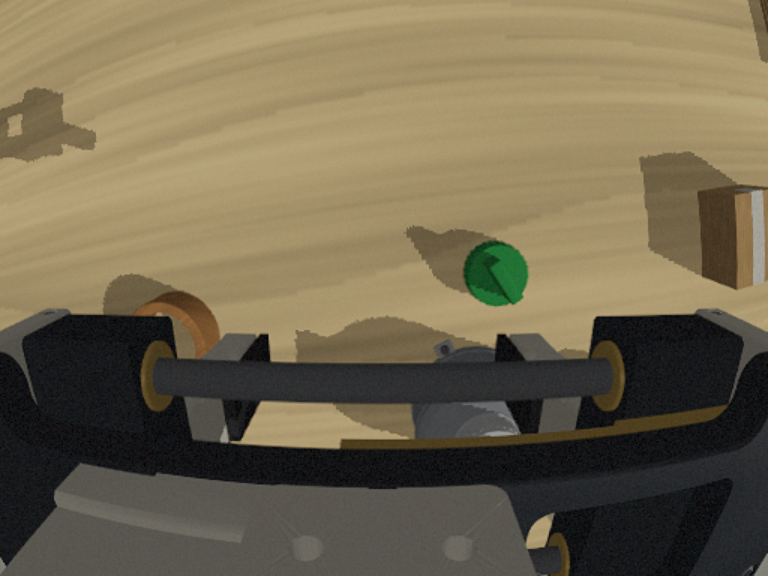

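I made an arithmetic slip along the tool's x, so the arm is short of the target. Only the green look-alike is clearly visible, at (498,273). The wrist camera sees toward the tool's -x, so I'll go slightly past the cap to view it.

```bash
python3 -m pendant '[[[3,0,1.3,0,0,0,1],[3,0,1.3,0,0,0,1],[3,0,1.3,0,0,0,1],[3,0,1.3,0,0,0,1],[3,0,1.3,0,0,0,1],[3,0,1.3,0,0,0,1],[3,0,1.3,0,0,0,1],[3,0,1.3,0,0,0,1],[0,0,0,0,0,0,1],[0,0,0,0,0,0,1]]]'
python3 - <<'E'
from plant import ctrl, snapshot, silhouettes
from h import *
import pickle
o=ctrl.get_obs()
p=snapshot("wrist"); cv2.imwrite("pics/w2.png",cv2.resize(p["image"][:,:,::-1],None,fx=1.5,fy=1.5))
s={k:p[k] for k in("image","camera_matrix","mount")}; pickle.dump((s,o),open("w2.pkl","wb"))
print(o["clock"],o["tool_pos"],o["orientation"],o["joint_pos"],o["force"])
for t in ["cap","bar","canister"]:
    for d in silhouettes(p,t): print(t,d["bbox"],d["confidence"])
E
```

```text
clock: 4.52
tool_pos: [0.6719, -0.0232, 0.2962]
orientation: [-90.1, 0.2, -7.5]
force: [-0.4, -0.3, -0.0]
opening: 0.0876
4.5167 [ 0.67194008 -0.0232369   0.29624461] [-90.06001902   0.17321698  -7.47877126] [ 1.45889342e+01  1.85923313e+01  6.80704281e+00 -9.65301604e-03
 -7.83977881e+01 -1.12065658e+02] [-0.40278775 -0.26074833 -0.04331146]
cap [242.7, 0.0, 48.5, 44.7] 0.86
cap [330.4, 97.6, 47.3, 42.3] 0.67
cap [225.9, 96.9, 57.2, 60.8] 0.62
cap [322.9, 209.7, 38.8, 30.1] 0.17
bar [225.6, 100.9, 59.8, 55.3] 0.87
bar [337.7, 94.7, 37.7, 44.2] 0.7
bar [238.9, 0.5, 48.4, 45.2] 0.7
canister [198.1, 74.7, 112.3, 104.8] 0.61
```

View pics/w2.png

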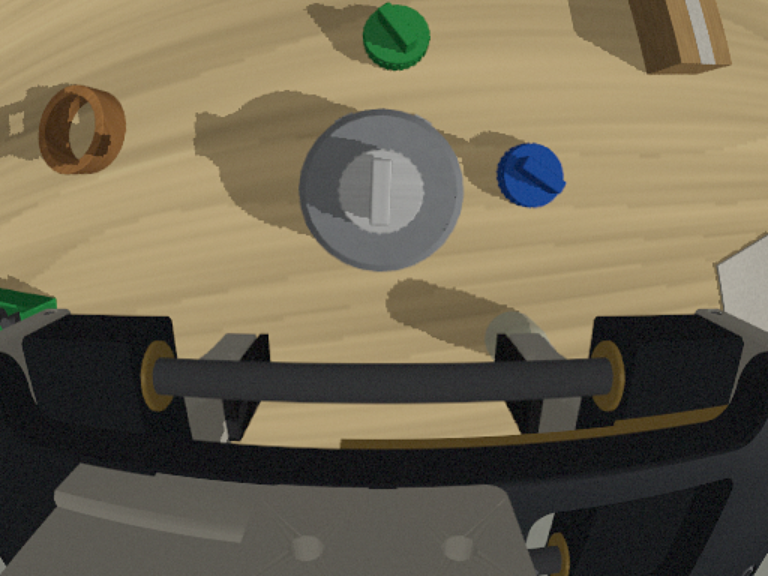

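The wrist picture shows the grey cap at (382,192) in the 1.5x image, with its bar almost parallel to the image's vertical. I'll measure the bar precisely in an enlarged crop.

Run:
```python
import pickle,cv2
s,o=pickle.load(open("w2.pkl","rb"))
cr=s["image"][65:185,195:315,::-1]
cv2.imwrite("pics/w2c.png",cv2.resize(cr,None,fx=5,fy=5,interpolation=cv2.INTER_CUBIC))
```

```text
(no output)
```

View pics/w2c.png

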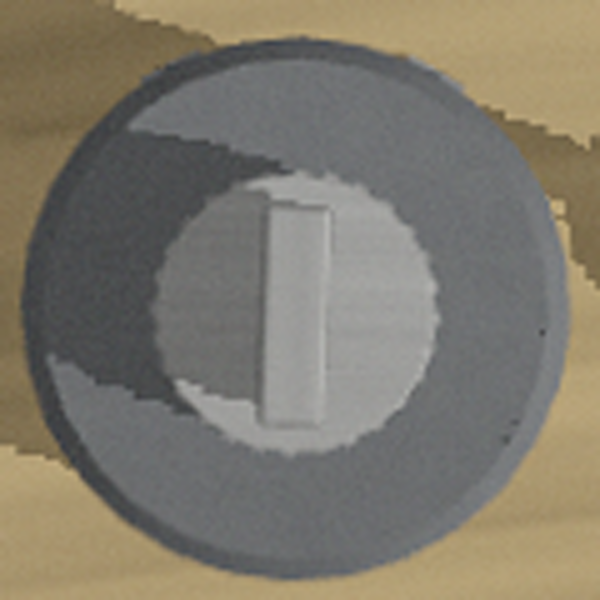

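```bash
cat >> h.py <<'E'
def wray(s,o,uv,z):
    K=s["camera_matrix"]; d=np.array([(uv[0]-K[0][2])/K[0][0],(uv[1]-K[1][2])/K[1][1]]); th=np.hypot(*d)
    v=np.r_[d/th*np.sin(th),np.cos(th)]; M=np.array(s["mount"]); T=rot(o["orientation"])
    e=T@M[:3,3]+o["tool_pos"]; w=T@M[:3,:3]@v
    return e+w*(z-e[2])/w[2]
E
python3 - <<'E'
import pickle
from h import *
s,o=pickle.load(open("w2.pkl","rb"))
f=lambda x,y:(195+(x+.5)/5-.5,65+(y+.5)/5-.5)
P=[wray(s,o,f(*q),.148) for q in [(270,207),(331,208),(323,425),(262,424)]]
for q in P: print(q.round(4))
a=(P[0]+P[1])/2;b=(P[2]+P[3])/2
print("c",(a+b)/2,"len",np.linalg.norm(a-b),"w",np.linalg.norm(P[0]-P[1]),"yaw",np.degrees(np.arctan2(*(b-a)[[1,0]])))
for q in [(296,310)]: print("roof",wray(s,o,f(*q),.118))
print("can rim c",wray(s,o,f(296,318),.085))
E
```

```text
[ 0.5904 -0.0188  0.148 ]
[ 0.5923 -0.0064  0.148 ]
[ 0.6368 -0.0138  0.148 ]
[ 0.6349 -0.0264  0.148 ]
c [ 0.61358348 -0.01633789  0.148     ] len 0.04511737072714844 w 0.012477240424052965 yaw -9.585548989981595
roof [ 0.6128138  -0.01645333  0.118     ]
can rim c [ 0.61534673 -0.01691917  0.085     ]
```

The bar is at (0.613,-0.0165) with yaw -9.6°. I align the tool and go down to just above it.

```bash
python3 -m pendant '[[[0,0,0,0,2,0,1],[-2,0,-0.1,0,0,0,1],[-2,0,-0.1,0,0,0,1],[-1.9,0,-0.1,0,0,0,1],[0,3,0,0,0,0,1],[0,3,0,0,0,0,1],[0,3,0,0,0,0,1],[0,3,0,0,0,0,1],[0,0,0,0,0,0,1],[0,0,0,0,0,0,1],[0,0,0,0,0,0,1]]]'
python3 - <<'E'
from plant import ctrl, snapshot
from h import *
o=ctrl.get_obs(); print(o["clock"],o["tool_pos"],o["orientation"],o["force"],o["joint_pos"])
for n in ("wrist","top"):
    p=snapshot(n); im=p["image"][:,:,::-1]
    if n=="top": im=im[130:260,190:330]; im=cv2.resize(im,None,fx=4,fy=4)
    cv2.imwrite(f"pics/{n}3.png",im)
E
```

```text
clock: 5.63
tool_pos: [0.6132, -0.0168, 0.1811]
orientation: [-90.0, -0.2, -9.6]
force: [0.1, -0.2, 0.5]
opening: 0.0874
5.6333 [ 0.61321089 -0.0168231   0.18109036] [-89.97754787  -0.16620297  -9.57430177] [ 0.12653644 -0.23592692  0.47575556] [ 1.66828903e+01  1.65612641e+01 -1.12772110e+01  6.04697071e-02
 -6.20025516e+01 -1.16285472e+02]
```

View pics/wrist3.png

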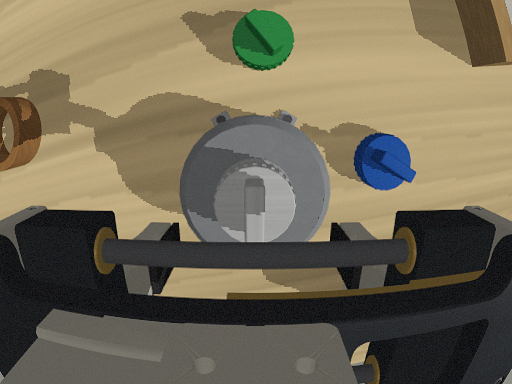

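The bar sits midway between the fingers and parallel to them. The base lugs at (222,118) and (287,117) are symmetric about it. Now I descend and close.

```bash
python3 -m pendant '[[[0,2,0,0,0,0,1],[0,2,0,0,0,0,1],[0,1,0,0,0,0,1],[0,0.7,0,0,0,0,1],[0,0,0,0,0,0,1],[0,0,0,0,0,0,1]]]'
python3 -m pendant '[[[0,0,0,0,0,0,0],[0,0,0,0,0,0,0],[0,0,0,0,0,0,0],[0,0,0,0,0,0,0],[0,0,0,0,0,0,0],[0,0,0,0,0,0,0],[0,0,0,0,0,0,0],[0,0,0,0,0,0,0]]]'
```

```text
clock: 6.23
tool_pos: [0.6128, -0.0167, 0.1224]
orientation: [-90.0, -0.0, -9.6]
force: [0.4, -0.2, 1.1]
opening: 0.0875
clock: 6.9
tool_pos: [0.6123, -0.0167, 0.1215]
orientation: [-90.0, 0.0, -9.6]
force: [0.8, -0.0, 1.0]
opening: 0.04
```

```bash
python3 -m pendant '[[[0,0,0,0,0,0,0],[0,0,0,0,0,0,0],[0,0,0,0,0,0,0],[0,0,0,0,0,0,0],[0,0,0,0,0,0,0],[0,0,0,0,0,0,0],[0,0,0,0,0,0,0],[0,0,0,0,0,0,0]]]'
python3 - <<'E'
from plant import ctrl
o=ctrl.get_obs(); print(o["tool_pos"],o["force"],o["moment"],o["opening"])
E
```

```text
clock: 7.57
tool_pos: [0.6123, -0.0167, 0.1215]
orientation: [-90.0, 0.0, -9.6]
force: [-0.3, -0.2, -0.3]
opening: 0.0136
[ 0.61226768 -0.01669147  0.12152962] [-0.32523722 -0.2267186  -0.2935985 ] [-0.079023   -0.06306511 -0.03501531] 0.013594296823827378
```

The bar is held at 13.6 mm. I turn it counter-clockwise (yaw +) gently first.

```bash
python3 -m pendant '[[[0,0,0,0,-4,0,0],[0,0,0,0,-4,0,0],[0,0,0,0,0,0,0]]]'; python3 -c "
from plant import ctrl
o=ctrl.get_obs(); print(o['force'],o['moment'],o['opening'])"
python3 -m pendant '[[[0,0,0,0,-4,0,0],[0,0,0,0,-4,0,0],[0,0,0,0,0,0,0]]]'; python3 -c "
from plant import ctrl
o=ctrl.get_obs(); print(o['force'],o['moment'],o['opening'])"
```

```text
clock: 7.82
tool_pos: [0.6123, -0.0166, 0.1215]
orientation: [-90.0, 0.0, -1.4]
force: [0.0, -0.2, -0.3]
opening: 0.0136
[ 0.02516258 -0.1994429  -0.27327725] [-0.00013465 -0.02961443  0.04899405] 0.013560923753543772
clock: 8.07
tool_pos: [0.6122, -0.0167, 0.1215]
orientation: [-90.0, 0.0, 6.4]
force: [-0.2, 0.4, 0.0]
opening: 0.0137
[-0.17403965  0.38877367  0.01694461] [-0.01647434  0.00506266 -0.02273337] 0.013710200236883827
```

```bash
python3 -m pendant '[[[0,0,0,0,-4,0,0],[0,0,0,0,0,0,0],[0,0,0,0,0,0,0]]]'; python3 -c "
from plant import ctrl,snapshot
import cv2
o=ctrl.get_obs(); print(o['force'],o['moment'],o['opening'])
p=snapshot('scene');cv2.imwrite('pics/s4.png',cv2.resize(p['image'][130:260,190:330,::-1],None,fx=5,fy=4.6))
p=snapshot('wrist');cv2.imwrite('pics/w4.png',p['image'][:,:,::-1])
"
```

```text
clock: 8.32
tool_pos: [0.6122, -0.0167, 0.1216]
orientation: [-90.0, 0.0, 10.1]
force: [-0.1, -0.6, 0.0]
opening: 0.0141
[-0.12874127 -0.55774938  0.04527347] [ 0.08912377  0.00966028 -0.02153282] 0.014084794114636716
```

View pics/s4.png

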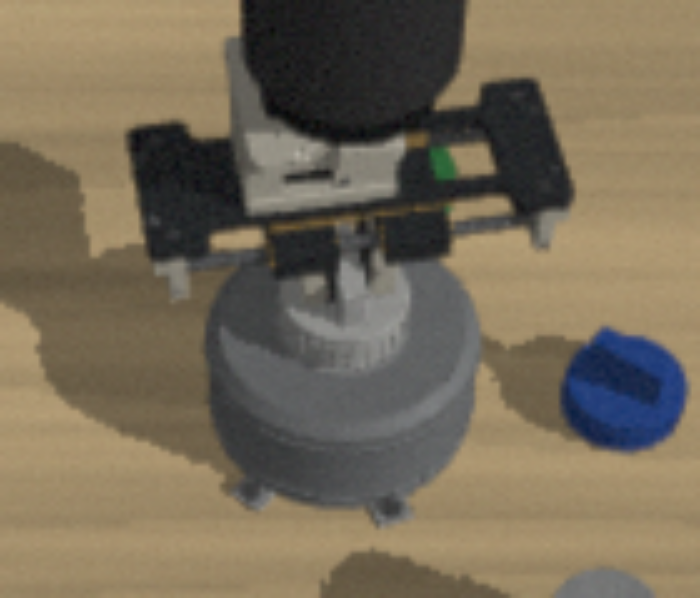

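View pics/w4.png

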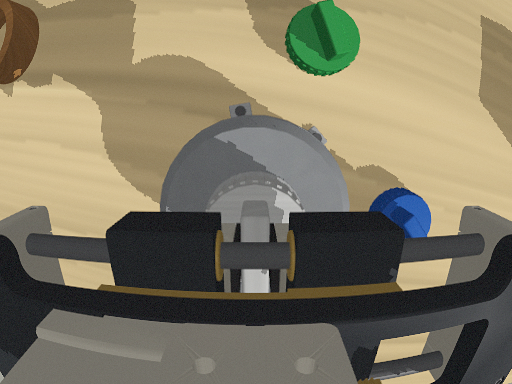

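The bar still lies along the pads at (255,205)-(255,290), but the opening has grown a little (13.6 to 14.1 mm). One more small step.

```bash
python3 -m pendant '[[[0,0,0,0,-4,0,0],[0,0,0,0,0,0,0],[0,0,0,0,0,0,0]]]'; python3 -c "
from plant import ctrl,snapshot
import cv2
o=ctrl.get_obs(); print(o['force'],o['moment'],o['opening'],o['joint_pos'][5])
p=snapshot('wrist');cv2.imwrite('pics/w5.png',cv2.resize(p['image'][150:310,180:340,::-1],None,fx=3.7,fy=3.7))
"
```

```text
clock: 8.67
tool_pos: [0.6122, -0.0167, 0.1215]
orientation: [-90.0, 0.0, 14.2]
force: [-0.2, 0.3, -1.4]
opening: 0.0139
[-0.15885016  0.29298205 -1.4234993 ] [ 0.02834945 -0.02548963 -0.04829449] 0.013941289885517953 -92.47823492265051
```

View pics/w5.png

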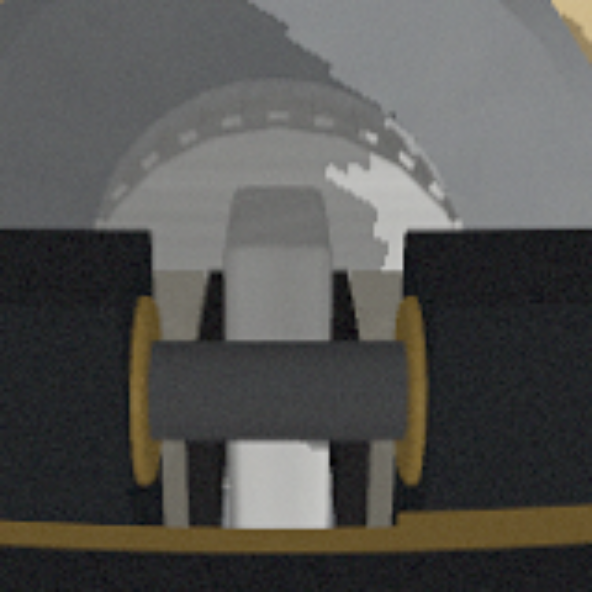

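At 24° of turn the bar is still square between the pads and there is no resisting moment. This is past any possible stop, so counter-clockwise is the right way. I continue to about 47.5°.

```bash
python3 -m pendant '[[[0,0,0,0,-4,0,0],[0,0,0,0,-4,0,0],[0,0,0,0,-4,0,0],[0,0,0,0,-4,0,0],[0,0,0,0,-4,0,0],[0,0,0,0,-3.5,0,0],[0,0,0,0,0,0,0],[0,0,0,0,0,0,0]]]'; python3 -c "
from plant import ctrl,snapshot
import cv2
o=ctrl.get_obs(); print(o['force'],o['moment'],o['opening'],o['joint_pos'][5])
p=snapshot('wrist');cv2.imwrite('pics/w6.png',p['image'][:,:,::-1])
"
```

```text
clock: 9.38
tool_pos: [0.6122, -0.0167, 0.1216]
orientation: [-90.0, 0.0, 37.7]
force: [-0.2, 0.1, -0.6]
opening: 0.0137
[-0.19537343  0.1459637  -0.57507922] [ 0.09469248  0.07418177 -0.0634375 ] 0.01374012536537313 -68.99896724678686
```

View pics/w6.png

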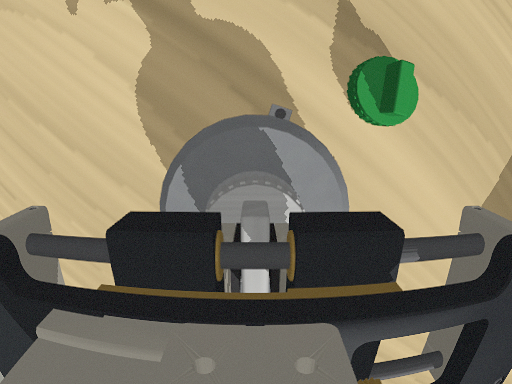

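The bar has turned with the gripper to yaw 37.7°. Next is a small test lift.

```bash
python3 -m pendant '[[[0,-0.2,0,0,0,0,0],[0,-0.2,0,0,0,0,0],[0,-0.2,0,0,0,0,0],[0,0,0,0,0,0,0]]]'; python3 -c "
from plant import ctrl
o=ctrl.get_obs(); print(o['tool_pos'],o['force'],o['moment'],o['opening'])"
```

```text
clock: 9.77
tool_pos: [0.6126, -0.0166, 0.1281]
orientation: [-90.0, -0.0, 37.9]
force: [-0.2, -0.2, -0.8]
opening: 0.0137
[ 0.61255254 -0.01662897  0.12810541] [-0.16670079 -0.1746074  -0.76629687] [-0.01300759 -0.00044606  0.02135885] 0.013727309582049131
```

It is free, with only the cap's weight on the wrist. I lift straight up to about 75 mm clearance.

```bash
python3 -m pendant '[[[0,-0.6,0,0,0,0,0],[0,-1,0,0,0,0,0],[0,-1,0,0,0,0,0],[0,-1,0,0,0,0,0],[0,-1,0,0,0,0,0],[0,-1.2,0,0,0,0,0],[0,-1.2,0,0,0,0,0],[0,-1.2,0,0,0,0,0],[0,-1,0,0,0,0,0],[0,0,0,0,0,0,0],[0,0,0,0,0,0,0],[0,0,0,0,0,0,0]]]'; python3 -c "
from plant import ctrl,snapshot
import cv2
o=ctrl.get_obs(); print(o['tool_pos'],o['qvel'].round(2),o['force'],o['opening'])
p=snapshot('scene');cv2.imwrite('pics/s7.png',cv2.resize(p['image'][110:260,170:350,::-1],None,fx=4,fy=4))
p=snapshot('wrist');cv2.imwrite('pics/w7.png',p['image'][:,:,::-1])
"
```

```text
clock: 10.77
tool_pos: [0.6119, -0.0166, 0.2191]
orientation: [-90.0, 0.0, 37.9]
force: [0.1, 0.1, -1.5]
opening: 0.0141
[ 0.61188524 -0.01663326  0.21909816] [ 0.03  0.52 -0.41  0.07  0.05 -0.04] [ 0.05587592  0.0979734  -1.50210735] 0.014092940794897634
```

View pics/s7.png

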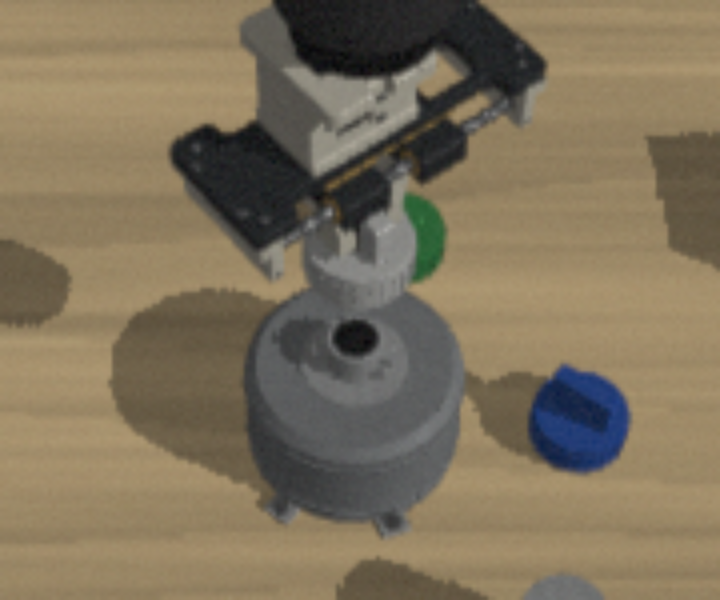

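View pics/w7.png

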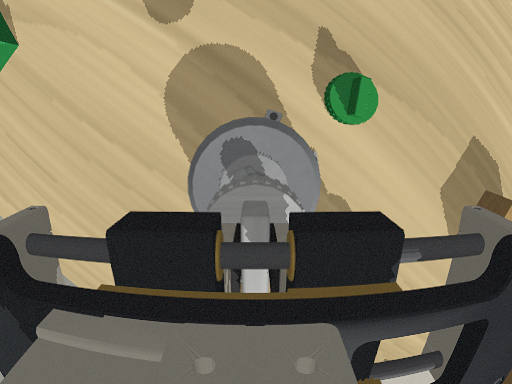

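The scene crop shows the cap hanging upright in the fingers at about (360,270), well above the open black mouth at (353,337). The tool rose 97.5 mm, which puts the cap's lower edge about 75 mm above the mouth. I let it settle and hand in.

```bash
python3 -m pendant '[[[0,0,0,0,0,0,0],[0,0,0,0,0,0,0],[0,0,0,0,0,0,0],[0,0,0,0,0,0,0],[0,0,0,0,0,0,0],[0,0,0,0,0,0,0]]]'
python3 - <<'E'
from plant import ctrl,snapshot
from h import *
o=ctrl.get_obs(); print(o['tool_pos'],np.abs(o['qvel']).max(),o['force'],o['opening'])
p=snapshot('scene'); print("lower edge px predicted at +75mm",proj(p,[.613,-.0165,.187]),"roof",proj(p,[.613,-.0165,.216]))
print(ctrl.close_job())
E
```

```text
clock: 11.37
tool_pos: [0.6123, -0.0167, 0.2195]
orientation: [-90.0, 0.0, 37.9]
force: [-0.6, -0.0, -0.9]
opening: 0.0139
[ 0.6122568  -0.01669259  0.2195257 ] 0.07033585128633944 [-0.55201948 -0.01800685 -0.9326069 ] 0.013923446621829748
lower edge px predicted at +75mm [259.3287891  176.05926659] roof [259.53852512 168.50774747]
the job is handed in; nothing more can be done
None
```

I undid the grey canister's cap, lifted it straight up, and handed the job in at about 11.4 s with the gripper still holding it. No verdict is reported back.

**Turning:** I pinched the bar from above and turned it counter-clockwise seen from above. It met no stop, so that is the loosening direction. I turned it 47.5° in all, and the bar stayed square between the pads. A 6 mm test lift showed only the cap's weight, so it was free.

**Last checks:**
- The tool had risen 98 mm since the grip, which puts the cap's lower edge about 75 mm above the mouth. I worked that out from the tool's rise and did not measure the edge directly.
- The fingers were still on the bar at 13.9 mm opening, and the arm was practically still.
- The last scene picture shows the cap upright above the open mouth.
- I never went near the carton, tape roll or jar. I did not measure their positions again at the end.

**Slip on the way:** an arithmetic error left my first approach short of the canister. I corrected it before touching anything. The canister's own angle is an estimate, from its base lugs lining up with the bar to within a few degrees.

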